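# Key on and prime the bench sanitiser

## Robot

A 6-joint arm with a two-finger parallel gripper is mounted at the origin on the work surface. World frame = base frame: x ahead of the robot, y to its left, z up, the work surface at z = 0. Lengths are in m, angles in rad, forces in N, time in s.
With the tool pointing down it reaches from about 0.275 to 0.75 m from the base axis. Payload 10.2 kg.
Tool frame: the origin (TCP) lies midway between the tips of the shut fingers; the grasp point (between the pads) lies 19 mm behind it (env.hold_point_z is the distance from the TCP to the grasp point, in m); x points along the fingers, z is the direction in which the jaws open and shut, and the axes are right-handed (so a half turn about x gives the same grasp; the last joint's range is limited). The gripper opens to 85 mm and grips with 20 to 120 N. Pads are 22 mm wide; open, the fingers measure 114 mm over their backs; the gripper's body (76 mm by 85 mm) begins 54 mm behind the grasp point. The pads swing forward as they close: fully open they stand 13 mm farther back than shut.
Start: joints at [-1.338, 0.313, 1.498, -0, 1.331, -0.223], TCP at [0.231, -0.471, 0.193] pointing down, gripper open.
Joint ranges: [-2.94, 2.94], [-0.97, 2.17], [0.19, 2.56], [-1.23, 4.37], [0.02, 3.11], [-2.88, 2.88]. Speed limits (rad/s): [2.39, 2.39, 3.01, 3.14, 3.14, 3.14].

## Interface

Orientations are given as a unit quaternion [x, y, z, w].
In Python, from bench import env, kinematics, monitor, eyes, job gives the robot as it stands. The module is installed in compiled form; this text tells all that it offers. Calls block until the motion is done:
- env.reach(position, orientation): joint-space move of the TCP to a pose.
- env.movel(position, velocity=0.15, frame=None, guard=None): straight line of the TCP; frame=None keeps the orientation; velocity is the mean speed in m/s. With guard (N) it stops when the force on the tool has changed by that much, and returns True; else False.
- env.set_joints(angles): joint-space move.
- env.release() and env.close_gripper(effort=None): open the fingers fully, or close them until they stop; effort is the grip in N (None keeps the last).
- env.hold(seconds).
- kinematics.ik(position, orientation): joint angles nearest the present ones, or None.
- monitor.sense(): the state.
- eyes.grab_frame(name): name is "scene" or "top" or "wrist"; returns a dict with "frame" (480x640x3 uint8, red, green, blue), "mtx" (3x3 intrinsics, pixels), "k1" (the pictures are not rectified: a ray, as slopes to the right and down, at radius r is drawn at 1 + k1 r^2 times it, then the intrinsics apply), "view" (4x4, takes a point from world to camera coordinates). Camera axes: x right, y down, z forward; pixel columns grow to the right and rows downward; lengths in m; the calibration is good to about 2 mm. A picture is of the moment at which its call begins. There is no depth.
A pose or a line that the arm cannot do raises env.MotionError and nothing moves.
- job.hand_in(): hands the job in, once; it reports no verdict.
The state is a dict: "clock": time; "joints": joint angles; "qvel": joint speeds; "joint_efforts": joint torques, N m; "position": TCP position; "ee_rot": TCP orientation; "contact_force": force on the tool from outside, world axes, zero at the start; "ft_torque": the same for the moment, N m; "finger_gap": opening from 0.0 (shut) to 1.0 (fully open).
Only numpy, scipy, OpenCV 4.12 (cv2) and the standard library are available. Lean on these libraries where they do the work, as an engineer would, in place of code of your own. Each camera call takes 0.05 s, during which the arm holds its last target.

## Task

Put the packing bench's sanitiser into service: take the key with the flat paddle bow out of the key stand, push it fully home in the key switch on the sloping control box, turn it clockwise as far as it goes and leave it there. Then press the nozzle cap of the fixed sanitiser bottle right down for a moment to prime it, and let it spring back up. Do not disturb the other two keys or the goods standing about.

Things in the scene. Friction and masses are not known exactly. Their poses are not given: they have to be found in the camera images.
- key_paddle: The wanted key (flat rectangular black bow), upright in one of the stand's slots. Origin at the blade's lower tip, z up. Blade 6 (x) x 16 (y), z 0 to 24 (lowest 4.5 tapers to 4 x 13); round collar, radius 13, z 24 to 29; bow 10 thick (x) x 32 wide (y), z 29 to 69. Same after half a turn about z. 40 to 85 g. In the stand its origin is 16 above the table. Sizes in mm.
- key_tip (a point): Point on the paddle key: the middle of the blade's tip, same place and axes as key_paddle. Sizes in mm.
- key_tbar: Another key in the stand, not wanted: bow is a round black crossbar of radius 6 and length 34 along its y, on a thin stem, top at z = 65. Origin at the blade's tip, z up; same collar as the paddle key. Sizes in mm.
- key_knob: Another key in the stand, not wanted: bow is a round black knob of radius 13, from z = 45 to 65. Origin at the blade's tip, z up; same collar. Sizes in mm.
- rack: Fixed grey key stand, block 60 (x) x 158 (y) x 40 high; origin at the centre of its underside. Three vertical slots, wide way along y, at y = -52, 0 and 52, depth 28, 1 clearance each side; the keys hang in them by their collars, resting on its top. Sizes in mm.
- console: Fixed grey control box, 147 (x) x 140 (y), origin at the centre of its underside. Flat top face sloping 30 degrees, lower on its own -x side: 52 high at the front edge, 95 in the middle, 138 at the back. In the middle a steel switch housing, a ring of outer radius 31, stands 28 out of the face. Sizes in mm.
- keyhole (a point): Middle of the slot's mouth in the square brass barrel (30 wide, 2 proud of the housing), 30 out from the face, about 121 above the table. Turns with the barrel: z straight out of the slot, 30 degrees from vertical; slot 18 along y, 8 along x, chamfer 2, depth 27. With the key home its collar rests on the barrel, tip 24 deep. Sizes in mm.
- switch (a joint): Turn of the switch barrel in rad: it grows clockwise as seen looking into the slot (negative about the keyhole's z); off at 0 to 0.4, fully on at the end stop, 1.4. Stiff (0.06 N m) and stays where left.
- bottle: Fixed white sanitiser bottle of radius 34 bolted to a steel base plate 90 x 90, with a narrow neck; origin at the centre of the underside. Sizes in mm.
- nozzle_top (a point): Middle of the flat top of the bottle's nozzle cap (white cylinder of radius 18 and height 22, a short spout of radius 5 sticking out to 35 from the axis); 190 above the table when up. Sizes in mm.
- nozzle (a joint): How far the nozzle cap is pressed down, m: 0 up, 0.010 fully down; a spring lifts it (about 2 N at the start, 6.5 N fully down).
- juice_a: Bystander: amber juice bottle with white cap, radius 29, height 165, origin at the centre of its underside. Sizes in mm.
- juice_b: Bystander: the same kind of juice bottle.
- jar: Bystander: glass jar, radius 34, height 100, origin at its underside. Sizes in mm.
- tape: Bystander: roll of clear tape standing flat, radius 32, height 45, origin at its underside. Sizes in mm.
- carton: Bystander: small cardboard carton 55 x 55 x 50 high, origin at its underside. Sizes in mm.
- can: Bystander: plain metal can, radius 32, height 90, origin at its underside. Sizes in mm.
- cup: Bystander: white cup, rim radius 34, height 80, origin at its underside. Sizes in mm.
Things that resemble listed ones, but are neither listed nor needed, are in the scene too. Leave any blue look-alike of the console alone.

How it is judged:
By the outcome, as a careful person would: the job done as asked, in the order asked, and still so for the second after the job is handed in, with the robot touching nothing.
It also fails if it takes over 64 s, if anything falls off the work surface, if the arm or the gripper's body presses on something with over 40 N, if the wrist force passes 120 N, or if a joint passes its speed limit or range.

## Working session

There is one attempt and no reset: what is moved stays moved. The work goes in short steps, each a Python script; the robot and the scene stay as the last script left them, time stands still between calls to the robot, and variables do not carry over. Pictures are saved under pics/ and viewed, and the job is handed in when it is done.

```bash
mkdir -p pics; ls; python3 - <<'E'
from bench import env, kinematics, monitor, eyes, job
import cv2, numpy as np
for n in ["scene","top","wrist"]:
    d=eyes.grab_frame(n); cv2.imwrite(f"pics/{n}0.png",d["frame"][:,:,::-1])
    np.set_printoptions(precision=4,suppress=True)
    print(n,d["mtx"].tolist(),d["k1"]); print(d["view"])
print(monitor.sense()); print(env.hold_point_z)
E
```

```text
pics
scene [[489.66056435754194, 0.0, 318.8131664964932], [0.0, 489.66056435754194, 232.4967092817074], [0.0, 0.0, 1.0]] -0.03581630068612384
[[ 0.7716  0.6361 -0.0056 -0.4063]
 [ 0.3694 -0.4553 -0.8101 -0.0926]
 [-0.5178  0.623  -0.5863  1.4413]
 [ 0.      0.      0.      1.    ]]
top [[495.60573675619537, 0.0, 313.4641829549562], [0.0, 495.60573675619537, 242.25015743416563], [0.0, 0.0, 1.0]] 0.03252612316753177
[[ 0.0143 -0.9999 -0.0034 -0.0155]
 [-0.9841 -0.0135 -0.177   0.5437]
 [ 0.1769  0.0059 -0.9842  1.0931]
 [ 0.      0.      0.      1.    ]]
wrist [[425.55073854176703, 0.0, 322.08410961939455], [0.0, 425.55073854176703, 235.99815557869533], [0.0, 0.0, 1.0]] -0.036828537595864255
[[ 0.4403 -0.8978 -0.0017 -0.524 ]
 [-0.866  -0.4252  0.2633 -0.0345]
 [-0.2371 -0.1144 -0.9647  0.3795]
 [ 0.      0.      0.      1.    ]]
{'clock': 0.15, 'joints': array([-1.3384,  0.3133,  1.4982,  0.    ,  1.3311, -0.2234]), 'qvel': array([ 0.0018, -0.0024, -0.0024, -0.0009, -0.0008, -0.0006]), 'joint_efforts': array([  0.0022, -41.237 , -25.9794,  -0.0001,   0.0032,   0.    ]), 'position': array([ 0.231 , -0.4712,  0.1928]), 'ee_rot': array([ 0.3744,  0.6003, -0.3738,  0.5998]), 'contact_force': array([-0.6083,  0.4233,  0.2162]), 'ft_torque': array([-0.058 ,  0.0399,  0.0226]), 'finger_gap': 1.004528326064672}
0.0187
```

View pics/scene0.png

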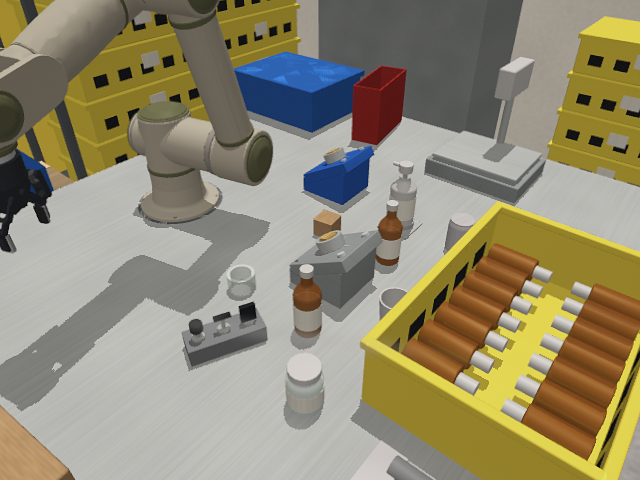

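View pics/top0.png

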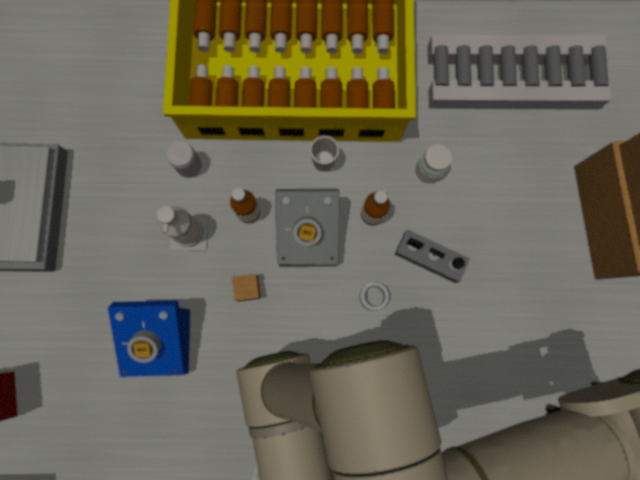

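View pics/wrist0.png

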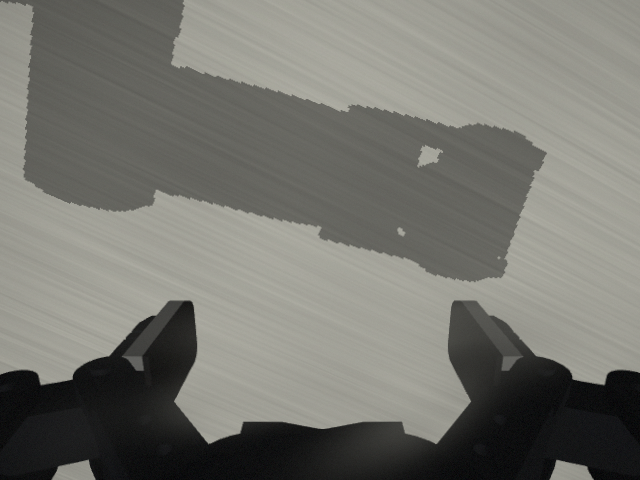

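```bash
cat > h.py <<'E'
from bench import env, kinematics, monitor, eyes, job
import cv2, numpy as np
from scipy.spatial.transform import Rotation as R
np.set_printoptions(precision=4,suppress=True)
def px2z(d,uv,z):
    uv=np.atleast_2d(np.array(uv,float))
    n=undist(d,uv)
    V=d["view"]; Rm=V[:3,:3]; c=-Rm.T@V[:3,3]
    r=np.c_[n,np.ones(len(n))]@Rm
    s=(np.broadcast_to(z,len(n))-c[2])/r[:,2]
    return c+r*s[:,None]
def undist(d,uv):
    return cv2.undistortPoints(np.array(uv,float).reshape(-1,1,2),d["mtx"],np.array([d["k1"],0,0,0]))[:,0]
def proj(d,P):
    P=np.atleast_2d(np.array(P,float)); V=d["view"]
    return cv2.projectPoints(P,cv2.Rodrigues(V[:3,:3])[0],V[:3,3].copy(),d["mtx"],np.array([d["k1"],0,0,0],float))[0][:,0]
def tri(obs):
    A=[];b=[]
    for d,uv in obs:
        n=undist(d,[uv])[0];V=d["view"]
        for i in range(2):
            A.append(V[i,:3]-n[i]*V[2,:3]); b.append(n[i]*V[2,3]-V[i,3])
    x=np.linalg.lstsq(np.array(A),np.array(b),rcond=None)
    return x[0],x[1]
def crop(d,name,x0,y0,x1,y1,s):
    im=d["frame"][y0:y1,x0:x1,::-1]
    cv2.imwrite(f"pics/{name}.png",cv2.resize(im,None,fx=s,fy=s,interpolation=cv2.INTER_CUBIC))
def load(n): 
    import pickle; return pickle.load(open(n+".pkl","rb"))
def save(d,n):
    import pickle; pickle.dump(d,open(n+".pkl","wb"))
E
python3 - <<'E'
from h import *
t=eyes.grab_frame("top"); s=eyes.grab_frame("scene"); save(t,"t0"); save(s,"s0")
crop(t,"tc",150,130,470,310,2.5); crop(s,"sc",170,150,470,370,2.6)
E
```

```text
(no output)
```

View pics/tc.png

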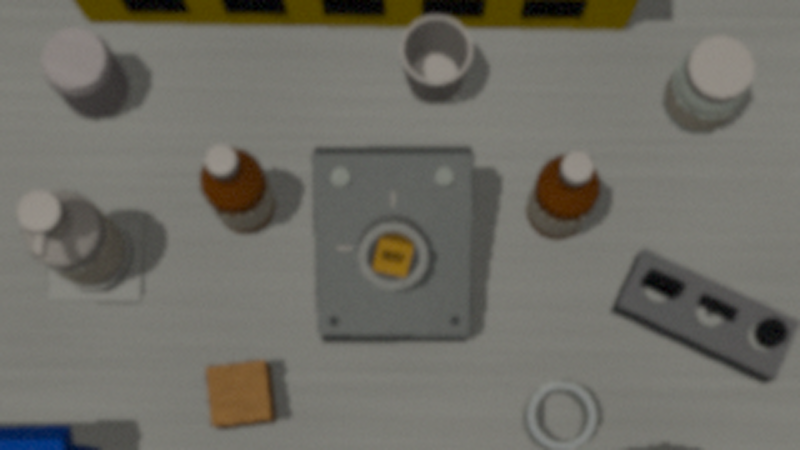

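View pics/sc.png

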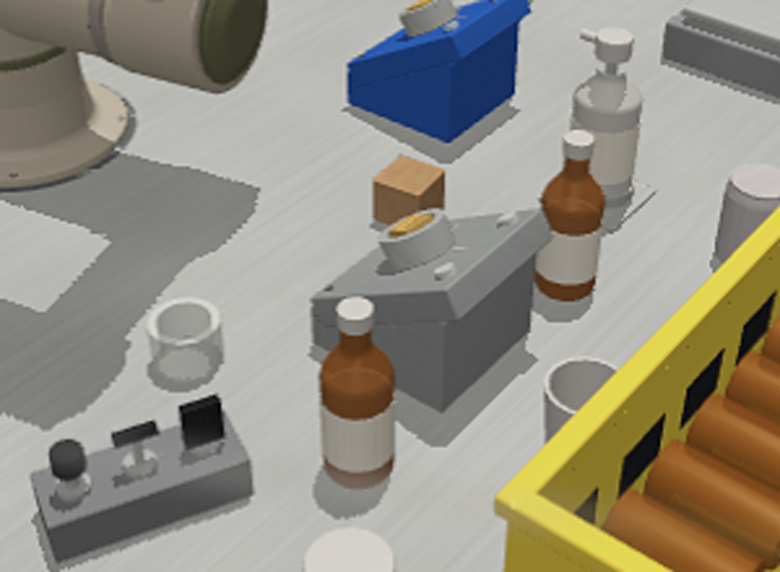

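```bash
python3 - <<'E'
from h import *
t=load("t0"); s=load("s0")
f=lambda x,y:(150+x/2.5,130+y/2.5); g=lambda x,y:(170+x/2.6,150+y/2.6)
print("paddle top",px2z(t,f(664,282),.085), tri([(t,f(664,282)),(s,g(201,405))]))
print("tbar top",px2z(t,f(717,306),.075)); print("knob",px2z(t,f(771,331),.081))
print("keyhole",px2z(t,f(393,256),.121), tri([(t,f(393,256)),(s,g(412,224))]))
print("nozzle",px2z(t,f(40,211),.19), tri([(t,f(40,211)),(s,g(613,42))]))
print("juice tops",px2z(t,[f(222,160),f(576,167)],.165))
print("cup,jar,can,tape,carton",px2z(t,[f(437,50),f(720,68),f(77,62),f(563,414),f(240,390)],[.08,.1,.09,.045,.05]))
print("console back corners",px2z(t,[f(315,150),f(472,150),f(322,339),f(470,339)],[.138,.138,.052,.052]))
print("rack top",px2z(t,[f(645,250),f(797,318),f(613,305),f(768,372)],.04))
E
```

```text
paddle top [[ 0.5392 -0.2351  0.085 ]] (array([ 0.5389, -0.2355,  0.0851]), array([0.]))
tbar top [[ 0.5199 -0.2839  0.075 ]]
knob [[ 0.4972 -0.3292  0.081 ]]
keyhole [[0.5523 0.0056 0.121 ]] (array([0.5514, 0.0053, 0.1243]), array([0.]))
nozzle [[0.5718 0.2915 0.19  ]] (array([0.5709, 0.2911, 0.1871]), array([0.]))
juice tops [[ 0.6237  0.1498  0.165 ]
 [ 0.6217 -0.1474  0.165 ]]
cup,jar,can,tape,carton [[ 0.7554 -0.0311  0.08  ]
 [ 0.7337 -0.2866  0.1   ]
 [ 0.7353  0.298   0.09  ]
 [ 0.4237 -0.1493  0.045 ]
 [ 0.4409  0.1434  0.05  ]]
console back corners [[ 0.6414  0.0742  0.138 ]
 [ 0.6432 -0.0614  0.138 ]
 [ 0.4882  0.0703  0.052 ]
 [ 0.49   -0.0645  0.052 ]]
rack top [[ 0.5774 -0.2273  0.04  ]
 [ 0.5154 -0.3653  0.04  ]
 [ 0.5251 -0.1968  0.04  ]
 [ 0.4652 -0.3369  0.04  ]]
```

```bash
cat >> h.py <<'E'
def fr(xax,zax):  # quaternion with tool x along xax, z ~ zax
    x=np.array(xax,float);x/=np.linalg.norm(x); z=np.array(zax,float); z-=x*(z@x); z/=np.linalg.norm(z)
    return R.from_matrix(np.c_[x,np.cross(z,x),z])
E
python3 - <<'E'
from h import *
m=monitor.sense(); w=eyes.grab_frame("wrist")
T=np.eye(4);T[:3,:3]=R.from_quat(m["ee_rot"]).as_matrix();T[:3,3]=m["position"]
X=w["view"]@T; np.save("tool2cam.npy",X); print(X); print("cam in tool",np.linalg.inv(X))
ky=np.array([.41,.912,0]); kx=np.array([.912,-.41,0])
for sg in (1,-1):
    q=fr([0,0,-1],sg*kx)
    for h in (.13,.049): print("key",sg,h,kinematics.ik([.539,-.2353,h],q.as_quat()))
    n=np.array([-.5,0,.866]); k=np.array([.552,.0055,.121])
    for off in (.2,.09,.011):
      for a in (0,.4,1.4,-.1,1.5):
        # slot x axis at joint angle a: rotate console x (face) about -n by a
        ex=R.from_rotvec(-n*a).apply([.866,0,.5])
        print("hole",sg,off,a,kinematics.ik(k+n*off,fr(-n,sg*ex).as_quat()))
E
```

```text
[[ 0.0006  0.0001  1.      0.0004]
 [-0.2635 -0.9647  0.0003  0.0165]
 [ 0.9647 -0.2635 -0.0005  0.1928]
 [ 0.      0.      0.      1.    ]]
cam in tool [[ 0.0006 -0.2635  0.9647 -0.1816]
 [ 0.0001 -0.9647 -0.2635  0.0667]
 [ 1.      0.0003 -0.0005 -0.0003]
 [ 0.      0.      0.      1.    ]]
key 1 0.13 [-0.6107  0.5031  1.3887 -0.      1.2498 -0.1882]
key 1 0.049 [-0.6107  0.5926  1.4727 -0.      1.0763 -0.1882]
hole 1 0.2 0 [-0.3727 -0.2519  1.9216  0.2196  0.9897 -0.4484]
hole 1 0.2 0.4 [-0.3727 -0.2519  1.9216  0.2196  0.9897 -0.0484]
hole 1 0.2 1.4 [-0.3727 -0.2519  1.9216  0.2196  0.9897  0.9516]
hole 1 0.2 -0.1 [-0.3727 -0.2519  1.9216  0.2196  0.9897 -0.5484]
hole 1 0.2 1.5 [-0.3727 -0.2519  1.9216  0.2196  0.9897  1.0516]
hole 1 0.09 0 [-0.3134 -0.027   1.9873  0.2435  0.6937 -0.4623]
hole 1 0.09 0.4 [-0.3134 -0.027   1.9873  0.2435  0.6937 -0.0623]
hole 1 0.09 1.4 [-0.3134 -0.027   1.9873  0.2435  0.6937  0.9377]
hole 1 0.09 -0.1 [-0.3134 -0.027   1.9873  0.2435  0.6937 -0.5623]
hole 1 0.09 1.5 [-0.3134 -0.027   1.9873  0.2435  0.6937  1.0377]
hole 1 0.011 0 [-0.2814  0.162
[... 505 characters left out ...]
1 [-0.3727 -0.2519  1.9216  0.2196  0.9897  2.5932]
hole -1 0.2 1.5 [-0.3727 -0.2519  1.9216  0.2196  0.9897 -2.09  ]
hole -1 0.09 0 [-0.3134 -0.027   1.9873  0.2435  0.6937  2.6793]
hole -1 0.09 0.4 None
hole -1 0.09 1.4 [-0.3134 -0.027   1.9873  0.2435  0.6937 -2.2039]
hole -1 0.09 -0.1 [-0.3134 -0.027   1.9873  0.2435  0.6937  2.5793]
hole -1 0.09 1.5 [-0.3134 -0.027   1.9873  0.2435  0.6937 -2.1039]
hole -1 0.011 0 [-0.2814  0.1623  1.9865  0.2914  0.5045  2.6396]
hole -1 0.011 0.4 None
hole -1 0.011 1.4 [-0.2814  0.1623  1.9865  0.2914  0.5045 -2.2437]
hole -1 0.011 -0.1 [-0.2814  0.1623  1.9865  0.2914  0.5045  2.5396]
hole -1 0.011 1.5 [-0.2814  0.1623  1.9865  0.2914  0.5045 -2.1437]
```

Candidates for the wanted key: flat paddle bow (scene 247,312 / top 415,243), T-bar (scene 221,317 / top 437,252), knob (scene 196,330 / top 458,262). I choose the paddle. The switch is on the grey console (top 307,232), not the blue one (144,348). The nozzle is at top (166,214). I'll check the key with a close wrist view.

```bash
python3 - <<'E'
from h import *
ky=np.array([.41,.912,0]); kx=np.array([.912,-.41,0])
env.reach([.539,-.2353,.16],fr([0,0,-1],kx).as_quat()); env.hold(.3)
w=eyes.grab_frame("wrist"); save(w,"wk"); save(monitor.sense(),"mk"); cv2.imwrite("pics/wk.png",w["frame"][:,:,::-1])
n=np.array([-.5,0,.866]); k=np.array([.552,.0055,.121])
env.reach(k+n*.09,fr(-n,[.866,0,.5]).as_quat()); env.hold(.3)
w=eyes.grab_frame("wrist"); save(w,"wh"); cv2.imwrite("pics/wh.png",w["frame"][:,:,::-1])
m=monitor.sense(); save(m,"mh"); print(m["clock"],m["position"])
E
```

```text
3.4333 [0.5072 0.0051 0.1987]
```

View pics/wk.png

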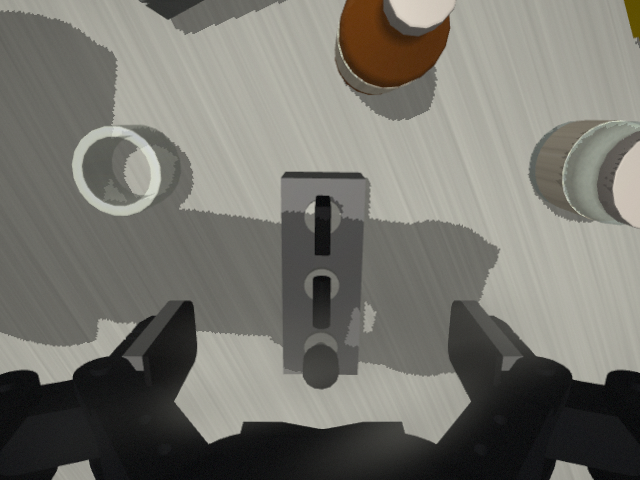

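View pics/wh.png

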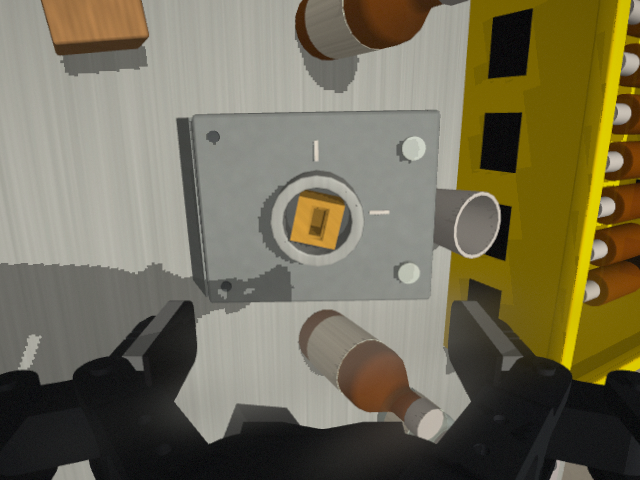

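```bash
python3 - <<'E'
from h import *
wk=load("wk"); wh=load("wh")
crop(wk,"wkc",270,160,380,400,2.5); crop(wh,"whc",180,100,450,310,2.9)
crop(wh,"whd",260,165,380,275,5)
print(proj(wk,[[.5392,-.2351,.085],[.539,-.2353,.045]]),proj(wh,[.552,.0055,.121]))
E
```

```text
[[322.692  229.8727]
 [322.4922 216.2591]] [[321.4096 224.8661]]
```

View pics/wkc.png

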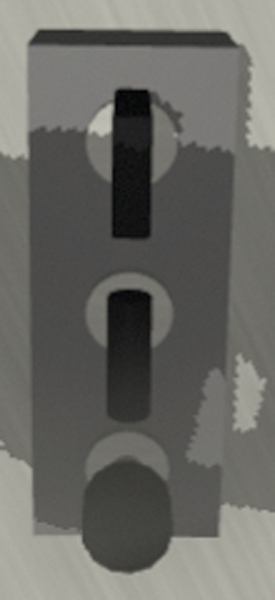

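View pics/whd.png

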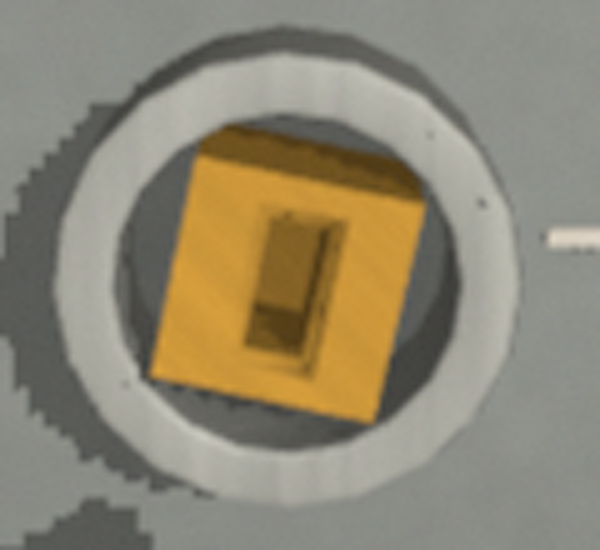

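View pics/whc.png

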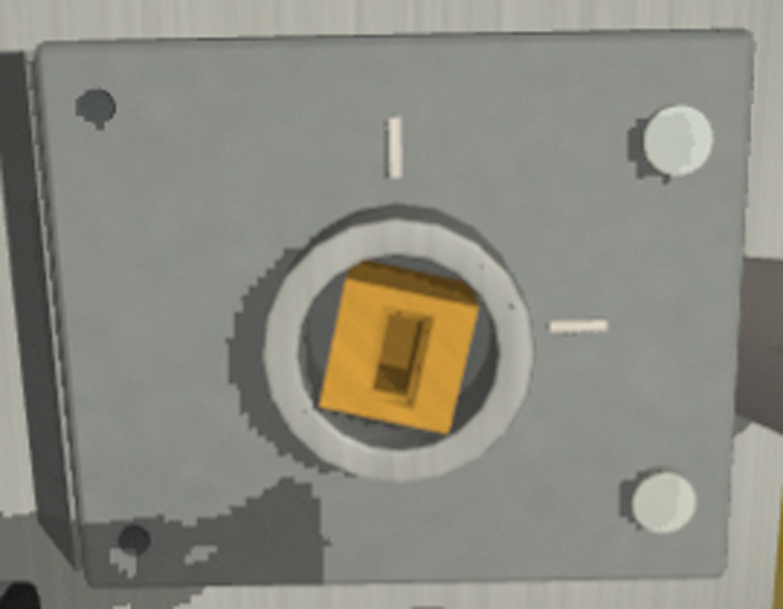

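```bash
cat > fit.py <<'E'
from h import *
from scipy.optimize import least_squares
wk=load("wk"); wh=load("wh"); t=load("t0"); s=load("s0")
def C(pts,s_,x0,y0): return (np.array(pts,float)+.5)/s_-.5+[x0,y0]
# rack: x,y,yaw
def rackpts(p,L):
    c,sn=np.cos(p[2]),np.sin(p[2]); L=np.array(L,float)/1000
    return np.c_[p[0]+c*L[:,0]-sn*L[:,1],p[1]+sn*L[:,0]+c*L[:,1],L[:,2]]
def run(Q,f,p0,name):
    r=least_squares(lambda p:np.concatenate([(proj(d,f(p,L))-uv).ravel()*w for d,L,uv,w in Q]),p0,x_scale=.01,loss='soft_l1')
    print(name,r.x); 
    for d,L,uv,w in Q: print((proj(d,f(r.x,L))-uv).tolist())
    return r.x
Lw=[[-30,79,40],[30,79,40],[-30,-79,40],[30,-79,40],[-5,52+16,85],[5,52+16,85],[-5,52-16,85],[5,52-16,85]]
uvw=C([[28,44],[238,46],[34,534],[219,536],[115,116],[151,116],[113,238],[152,238]],2.5,270,160)
Lt=[[-30,79,40],[30,79,40],[30,-79,40],[0,52,85]]
uvt=C([[613,305],[645,250],[797,318],[664,282]],2.5,150,130)
pw=run([(wk,Lw,uvw,1)],rackpts,[.518,-.283,-.42],"rack w")
pr=run([(wk,Lw,uvw,1),(t,Lt,uvt,1)],rackpts,pw,"rack")
for p in (pw,pr): print("key",rackpts(p,[[0,52,0],[0,0,0],[0,-52,0]]).tolist())
# console: x,y,yaw,angle
S30,C30=.5,np.sqrt(3)/2
def conpts(p,L):  # L: (kind, x,y,out)
    out=[]
    for k,a,b,o in L:
        if k==1: # barrel-frame, turned
            a,b=np.cos(p[3])*a+np.sin(p[3])*b, -np.sin(p[3])*a+np.cos(p[3])*b
        out.append([a*C30-o*S30, b, 95+a*S30+o*C30])
    return rackpts(p,out)
hx=73.5/C30
Lc=[(0,-hx,70,0),(0,hx,70,0),(0,hx,-70,0),(0,-hx,-70,0)]
Lb=[(1,-15,15,30),(1,15,15,30),(1,15,-15,30),(1,-15,-15,30)]
uc=C([[38,43],[752,31],[728,578],[86,586]],2.9,180,100)
ub=C([[203,153],[425,204],[375,423],[150,377]],5,260,165)
# ring centre at 28
Q=[(wh,Lc,uc,.6),(wh,Lb,ub,1)]
pc=run(Q,conpts,[.567,.0055,0,.2],"con w")
ut=C([[315,150],[472,150],[322,339],[470,339]],2.5,150,130)
Ltc=[(0,hx,70,0),(0,hx,-70,0),(0,-hx,70,0),(0,-hx,-70,0)]
run([(t,Ltc,ut,.6)]+[(t,[(0,0,0,30)],C([[393,256]],2.5,150,130),1)],conpts,[.567,.0055,0,.2],"con t")
if __name__=="__main__": print("keyhole",conpts(pc,[(0,0,0,30)]))
E
python3 fit.py
```

```text
rack w [ 0.517  -0.2828 -0.4363]
[[-0.08381819075890462, 0.1805288173420081], [0.5067989587362831, 0.48434463616737844], [0.09634889558839177, -0.24527049516990473], [0.20449380870104505, -0.18470966932557076], [-0.8203381628828765, -0.6207649502813695], [1.0807848345542084, -0.41133241649967545], [-0.45252689270125757, 0.28995820140082174], [-0.25911474726234474, 0.486961794115814]]
rack [ 0.517  -0.2827 -0.4363]
[[-0.008347108154794114, 0.08062987894612661], [0.5870675389055577, 0.3892948054557621], [0.15179734364016895, -0.3216204189384939], [0.2641251171150998, -0.25771156427174446], [-0.7316934478361645, -0.7321249984390477], [1.1705215367347819, -0.5217801853015374], [-0.36942173648066046, 0.18539761233006402], [-0.17494932475204905, 0.3832303971013573]]
[[1.0278472169798647, 1.1175221742823283], [-1.1975319776125843, 0.1829788723851209], [1.1558944402830775, 2.2734345190971226], [0.5247960762752086, 0.3809686307051834]]
key [[0.5389420773374871, -0.23565848938703626, 0.0], [0.516969240469832, -0.282788038928565, 0.0], [0.4949964036021768, -0.3299175884700938, 0.0]]
key [[0.5390195575877046, -0.23561749380791402, 0.0], [0.5170441728993768, -0.28274585541533687, 0.0], [0.49506878821104894, -0.3298742170227597, 0.0]]
con w [0.564  0.0076 0.0186 0.2399]
[[-1.7697194181967006, -0.29414568331186786], [2.067133228198429, -0.6668510898314253], [-0.1821887996067062, 1.2043347130332904], [-0.21123907541377207, 1.8425411354515404]]
[[-0.6147177859068051, 0.27278115419593973], [0.5465081169628547, 0.23986768929120217], [-0.10024378426243175, -0.23413819382847123], [0.5578947105859129, -0.6445583010248015]]
con t [0.5674 0.006  0.0174 0.2   ]
[[-1.1135823687787934, 1.1013341630329023], [0.8846009284126239, 0.8550809714329262], [-1.5981130032176907, -1.7400248387829151], [0.6800321062724493, -1.9552890109684995]]
[[0.23764587293158002, 0.25207737113973394]]
keyhole [[0.549  0.0073 0.121 ]]
```

```bash
cat >> fit.py <<'E'
for w_ in (0,.018):
    f=lambda p,L:conpts([p[0],p[1],w_,p[2]],L)
    p=run([(wh,Lb,ub,1)],f,[.564,.0076,.2],"barrel yaw%.3f"%w_); print(f(p,[(0,0,0,30)]))
    f=lambda p,L:conpts([p[0],p[1],w_,p[2]],L)+[0,0,p[3]]
    p=run([(wh,Lb,ub,1)],f,[.564,.0076,.2,0],"barrel z free"); print(f(p,[(0,0,0,30)]))
# ring bottom/outer ellipse: centre of ring outer edge at 28
f=lambda p,L:conpts([p[0],p[1],.018,.24],L)
rc=C([[(55+520)/2,(53+505)/2]],5,260,165)
p=run([(wh,[(0,0,0,28)],rc,1)],f,[.564,.0076],"ring"); print(f(p,[(0,0,0,30)]))
E
python3 fit.py | sed -n '/barrel/,$p'
```

```text
barrel yaw0.000 [0.5639 0.0073 0.2231]
[[-0.7468093945880696, 0.30239372368001227], [0.40642700527035913, 0.25392514252408205], [-0.19305989862851902, -0.10147113401512797], [0.43394533346332764, -0.5156939982197457]]
[[0.5489 0.0073 0.121 ]]
barrel z free [0.5633 0.0076 0.2228 0.001 ]
[[-0.8363932817114232, 0.1947738063656459], [0.5206841476377804, 0.18037907866602154], [-0.11624498878774148, 0.01574179075245752], [0.317514119778707, -0.42844595100700644]]
[[0.5483 0.0076 0.122 ]]
barrel yaw0.018 [0.5639 0.0076 0.2388]
[[-0.7590580665554967, 0.3534164183751898], [0.4141788908135027, 0.2960021546669793], [-0.2044895250911054, -0.1647197038514321], [0.44142580925256425, -0.5525479002592988]]
[[0.5489 0.0073 0.121 ]]
barrel z free [0.5631 0.0079 0.2384 0.0013]
[[-0.8736482674934223, 0.2158401705282813], [0.560689729351509, 0.20147013497376065], [-0.10554658389673932, -0.01574075329776292], [0.2932893501281342, -0.4412120684407057]]
[[0.5481 0.0076 0.1223]]
ring [0.5638 0.0087]
[[-5.684341886080802e-14, 5.684341886080802e-14]]
[[0.5488 0.0084 0.121 ]]
```

```bash
cat >> h.py <<'E'
ROT=-.4363
KY=np.array([-np.sin(ROT),np.cos(ROT),0]); KX=np.array([np.cos(ROT),np.sin(ROT),0])
KEY=np.array([.539,-.2356,0])
E
python3 - <<'E'
from h import *
q=fr([0,0,-1],KX).as_quat()
env.movel([.48,-.0,.26],velocity=.2)
env.reach(KEY+[0,0,.19],q)
print(env.movel(KEY+[0,0,.049],velocity=.12,guard=8)); env.hold(.2)
m=monitor.sense(); print(m["clock"],m["position"],m["contact_force"])
w=eyes.grab_frame("wrist"); cv2.imwrite("pics/wg.png",w["frame"][:,:,::-1])
E
```

```text
False
6.4583 [ 0.5392 -0.2357  0.0494] [-0.1653 -0.1985 -0.1414]
```

View pics/wg.png

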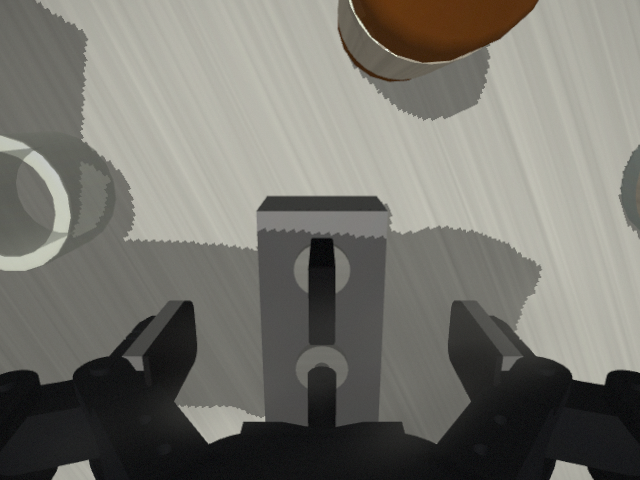

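The paddle key (bow at 321,295) sits midway between the open fingers (pads at 185 and 462), with the T-bar clear behind. I'll grip and lift.

```bash
python3 - <<'E'
from h import *
env.close_gripper(60); env.hold(.2)
m=monitor.sense(); print(m["clock"],m["finger_gap"],m["contact_force"],m["position"])
env.movel(m["position"]+[0,0,.10],velocity=.12)
env.hold(.2)
m=monitor.sense(); print(m["clock"],m["finger_gap"],m["contact_force"],m["position"]); save(m,"mg")
w=eyes.grab_frame("wrist"); cv2.imwrite("pics/wl.png",w["frame"][:,:,::-1]); save(w,"wl")
s=eyes.grab_frame("scene"); crop(s,"sl",120,200,360,380,3.2)
E
```

```text
7.475 -6.980264830149851e-05 [ 0.4686  0.1308 -0.645 ] [ 0.539  -0.2356  0.049 ]
8.6583 -0.0013510041578386083 [-0.0753  0.0157 -0.6416] [ 0.5388 -0.2355  0.1484]
```

View pics/wl.png

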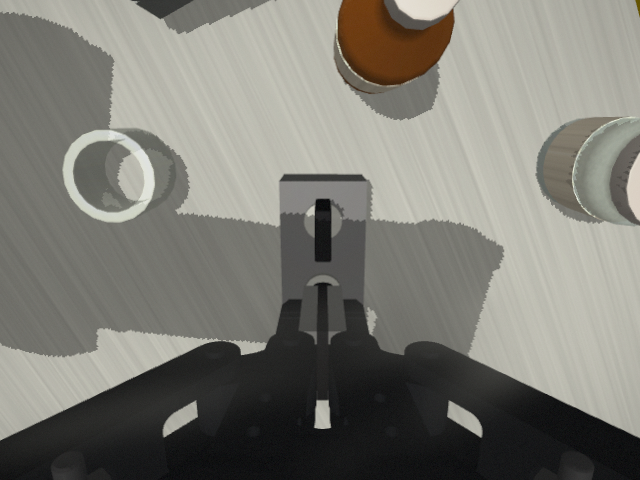

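View pics/sl.png

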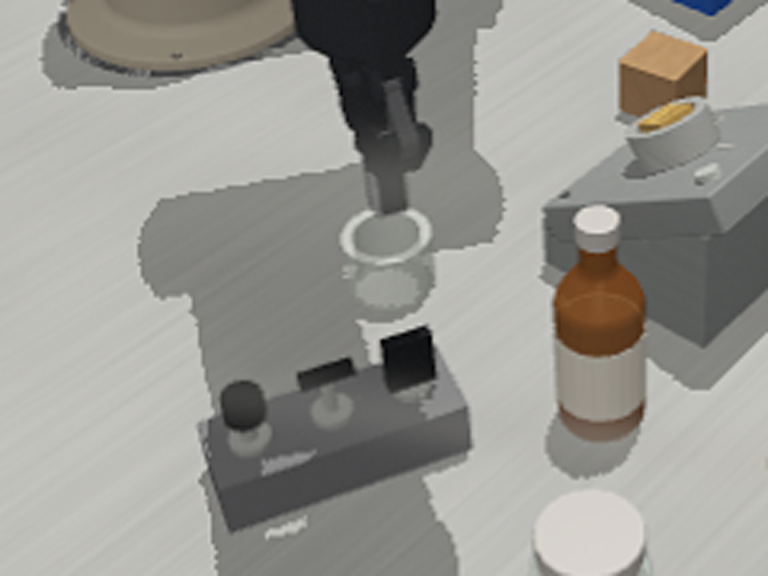

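```bash
python3 - <<'E'
from h import *
s=load("s0"); m=load("mg"); w=load("wl")
p=m["position"]; print(proj(s,[p,p+[0,0,-.05],p+[0,0,.02]]), "seen tip", 120+388/3.2,200+208/3.2)
print(proj(w,[p]), m["joints"], m["position"], R.from_quat(m["ee_rot"]).as_matrix())
print(proj(s,[[.539,-.2356,.085]]))
t=eyes.grab_frame("top"); cv2.imwrite("pics/t1.png",t["frame"][:,:,::-1]); print(proj(t,[p])); save(t,"t1")
crop(w,"wlc",240,240,400,460,2.7)
E
```

```text
[[244.4701 281.7195]
 [246.9083 300.8734]
 [243.4533 273.7104]] seen tip 241.25 265.0
[[322.632  272.9064]] [-0.6111  0.4872  1.3636 -0.      1.2918 -0.1748] [ 0.5388 -0.2355  0.1484] [[-0.0009  0.4226  0.9063]
 [ 0.0006  0.9063 -0.4226]
 [-1.      0.0002 -0.0011]]
[[247.5602 305.8784]]
[[421.8058 237.6717]]
```

View pics/t1.png

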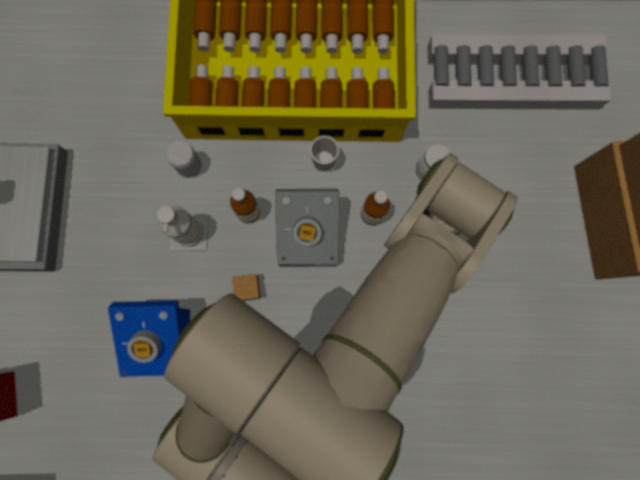

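View pics/wlc.png

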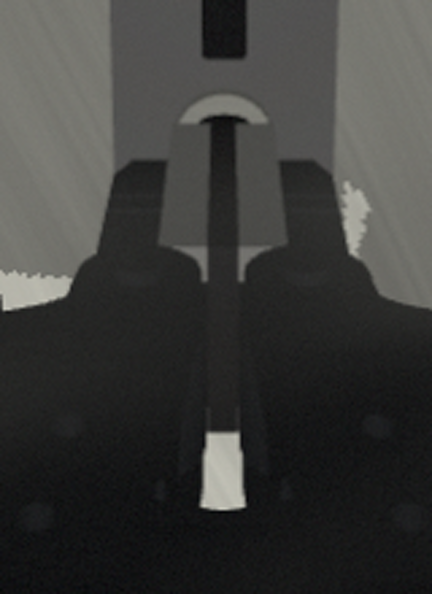

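The gripper shut on nothing: finger_gap is 0, and the paddle key is still in the stand (scene 247,312). In both the wrist and scene views the visible fingertips end about 40 mm short of the reported TCP. I'll measure that before trying again.

```bash
python3 - <<'E'
from h import *
w=load("wk"); crop(w,"wf",80,270,560,470,1.65)
s=eyes.grab_frame("scene"); save(s,"s1"); crop(s,"sf",200,190,290,290,6)
X=np.load("tool2cam.npy")
for tx in (0,-.02,-.03,-.04,-.05):
    print(tx,[proj({**w,"view":np.eye(4)},[(X@[tx,y,0,1])[:3]])[0].round(1).tolist() for y in (.011,0,-.011)])
E
```

```text
0 [[323.0, 249.2], [322.9, 272.4], [322.9, 294.9]]
-0.02 [[323.0, 263.8], [323.0, 289.4], [323.0, 314.0]]
-0.03 [[323.1, 272.5], [323.0, 299.3], [323.0, 325.2]]
-0.04 [[323.1, 282.2], [323.1, 310.5], [323.1, 337.8]]
-0.05 [[323.2, 293.2], [323.1, 323.2], [323.1, 351.9]]
```

View pics/wf.png

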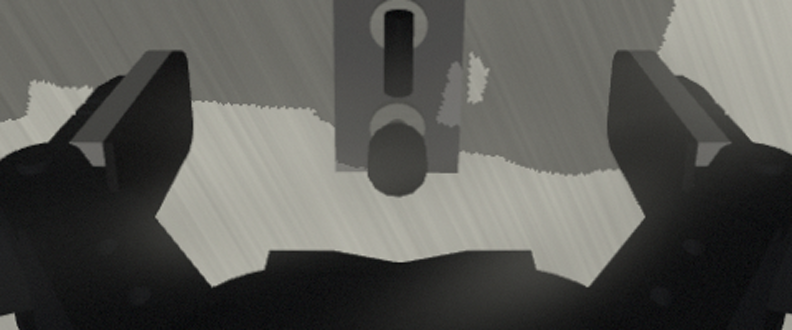

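View pics/sf.png

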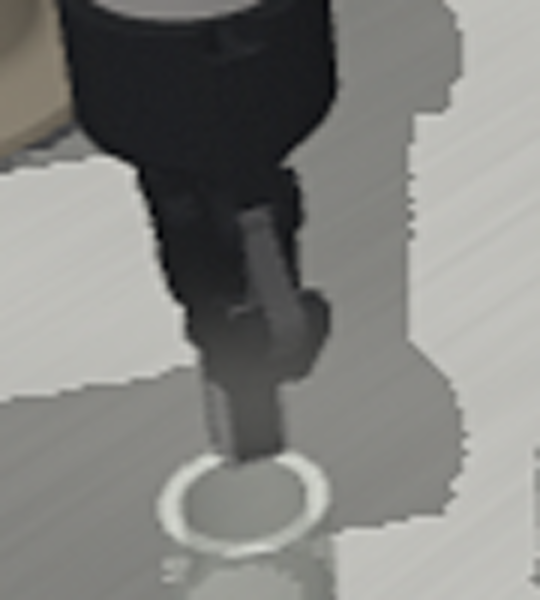

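```bash
python3 - <<'E'
from h import *
s=load("s1"); w=load("wl"); m=load("mg")
T=R.from_quat(m["ee_rot"])
for a,b in (((285.5,452),(322.6,285.6)),((262,458),(322.6,285.6))):
    x,r=tri([(s,(200+a[0]/6,190+a[1]/6)),(w,b)]); print(x,r,T.inv().apply(x-m["position"]))
E
```

```text
[ 0.5429 -0.2272  0.1857] [0.] [-0.0374  0.0093  0.0002]
[ 0.5397 -0.2304  0.1825] [0.] [-0.0341  0.005  -0.0014]
```

```bash
python3 - <<'E'
from h import *
env.release()
print(env.movel(KEY+[0,0,.013],velocity=.12,guard=6)); env.hold(.2)
m=monitor.sense(); print(m["clock"],m["position"],m["contact_force"])
w=eyes.grab_frame("wrist"); cv2.imwrite("pics/wg2.png",w["frame"][:,:,::-1])
s=eyes.grab_frame("scene"); crop(s,"sg2",150,200,350,380,3.2)
E
```

```text
False
11.125 [ 0.5392 -0.2357  0.0135] [-0.0099 -0.0867 -0.3276]
```

View pics/wg2.png

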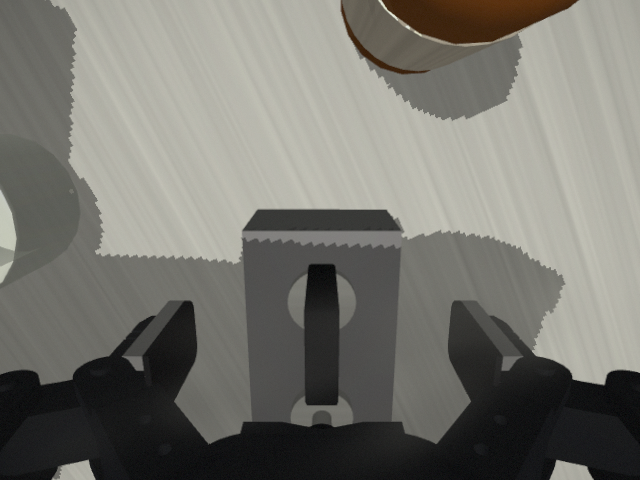

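View pics/sg2.png

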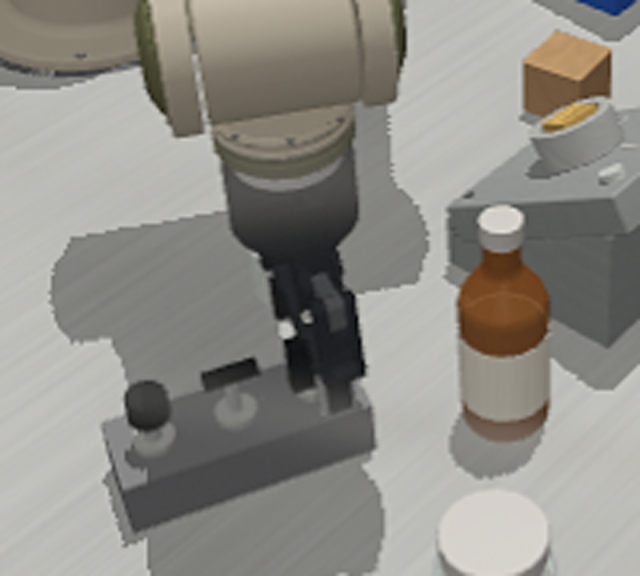

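Now the fingers straddle the bow (322,335 in the wrist view) with the tips just above the rack top. Closing, then a small lift to check.

```bash
python3 - <<'E'
from h import *
env.close_gripper(60); env.hold(.2)
m=monitor.sense(); print(m["clock"],m["finger_gap"],m["contact_force"],m["position"])
if m["finger_gap"]>.04:
    env.movel(KEY+[0,0,.013+.12],velocity=.12); env.hold(.2)
    m=monitor.sense(); print(m["clock"],m["finger_gap"],m["contact_force"],m["position"]); save(m,"mg")
w=eyes.grab_frame("wrist"); cv2.imwrite("pics/wl2.png",w["frame"][:,:,::-1]); save(w,"wl2")
s=eyes.grab_frame("scene"); crop(s,"sl2",150,200,350,380,3.2); save(s,"sl2")
E
```

```text
12.1 0.1032884186393982 [ 0.4081 -0.4778  2.0426] [ 0.5391 -0.2356  0.0131]
13.45 0.11137050398581143 [-0.6028  0.5794 -0.2209] [ 0.5388 -0.2355  0.1325]
```

View pics/wl2.png

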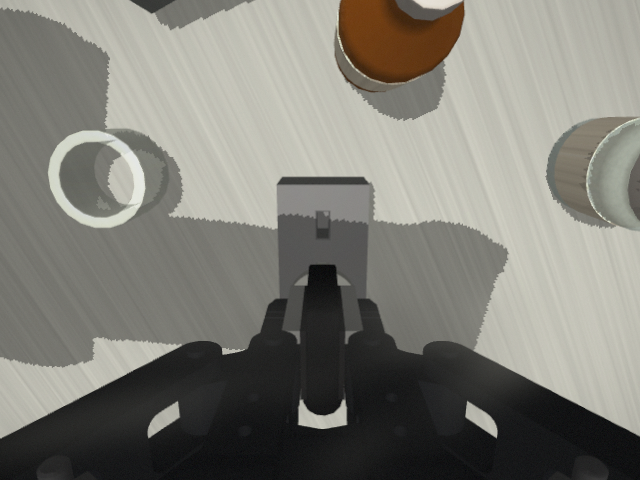

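View pics/sl2.png

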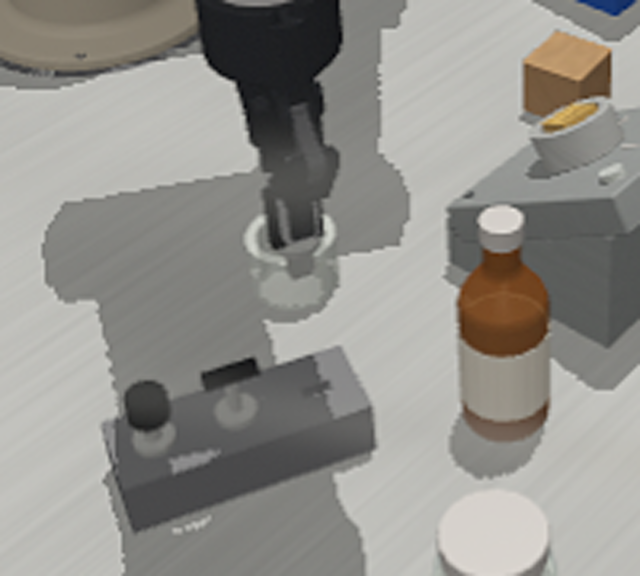

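```bash
python3 - <<'E'
from h import *
w=load("wl2"); im=w["frame"][240:450,240:400,::-1].astype(float)
im=255*(im/255)**.5
im=cv2.resize(im.astype(np.uint8),None,fx=2.8,fy=2.8,interpolation=cv2.INTER_CUBIC)
X=np.load("tool2cam.npy")
def P(x,y,z): 
    u=proj({**w,"view":np.eye(4)},[(X@[x,y,z,1])[:3]])[0]; return u
for k in ([29,16,5],[29,16,-5],[69,16,5],[69,16,-5],[69,-16,5],[69,-16,-5],[0,0,0]):
    u=P(-.003-k[0]/1e3,k[1]/1e3,k[2]/1e3); print(k,u)
    c=((u-[240,240]+.5)*2.8).astype(int); cv2.circle(im,tuple(int(v) for v in c),3,(0,0,255),-1)
cv2.imwrite("pics/wl2c.png",im)
E
```

```text
[29, 16, 5] [336.5794 261.6383]
[29, 16, -5] [309.6022 261.6303]
[69, 16, 5] [341.1768 307.5183]
[69, 16, -5] [305.4952 307.5067]
[69, -16, 5] [339.8143 404.84  ]
[69, -16, -5] [306.6518 404.8269]
[0, 0, 0] [322.9513 274.7443]
```

View pics/wl2c.png

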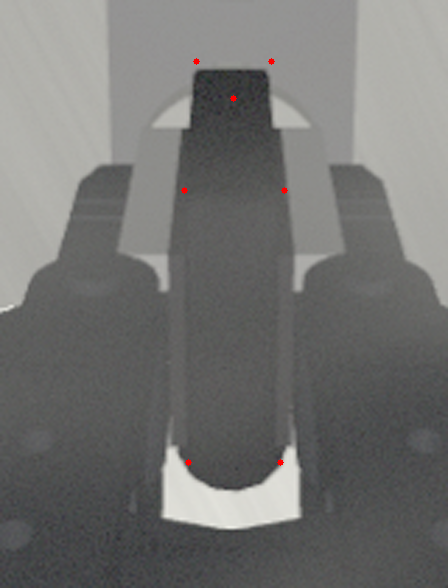

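```bash
cat >> h.py <<'E'
PSI=.018
N=np.array([-.5*np.cos(PSI),-.5*np.sin(PSI),np.sqrt(3)/2])
EX=np.array([np.sqrt(3)/2*np.cos(PSI),np.sqrt(3)/2*np.sin(PSI),.5])
EY=np.array([-np.sin(PSI),np.cos(PSI),0])
TIPX=-.003   # key tip in tool x
def qa(a): return fr(-N,R.from_rotvec(-N*a).apply(EX)).as_quat()
def tcp(tip): return np.array(tip)+N*TIPX  # tip = tcp + TIPX*toolx = tcp - TIPX*N
E
python3 - <<'E'
from h import *
A=.239; H=np.array([.550,.0068,.121])
env.movel([.50,-.2,.24],velocity=.25)
env.reach(tcp(H+N*.07),qa(A))
env.movel(tcp(H+N*.012),velocity=.1,guard=8,frame=None); env.hold(.3)
m=monitor.sense(); print(m["clock"],m["position"],m["contact_force"],m["finger_gap"]); save(m,"mi")
for n in ("wrist","scene","top"): save(eyes.grab_frame(n),"i_"+n)
w=load("i_wrist"); crop(w,"iw",220,150,420,330,4)
crop(load("i_scene"),"is",270,190,400,290,6); crop(load("i_top"),"it",250,170,370,280,5)
print(proj(load("i_scene"),[H+N*.012,H]),proj(w,[H+N*.012,H]))
E
```

```text
16.0833 [0.5455 0.0067 0.1292] [-0.9299  0.0742 -0.3475] 0.11113067871037297
[[326.4663 231.9943]
 [328.5816 236.7519]] [[320.9    275.4293]
 [320.9576 266.5141]]
```

View pics/iw.png

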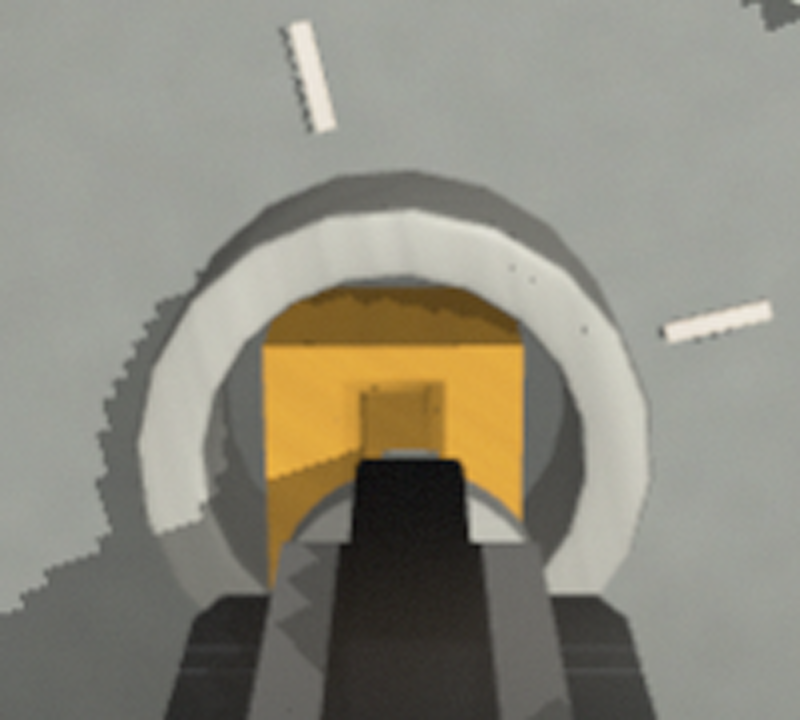

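View pics/is.png

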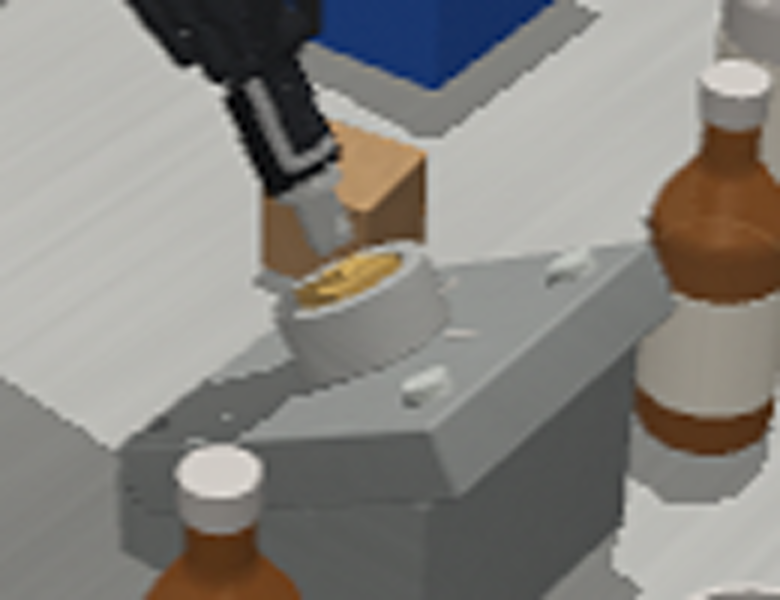

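View pics/it.png

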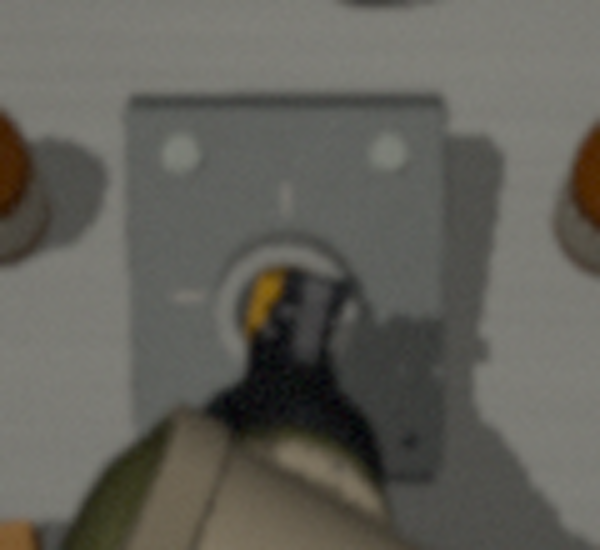

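```bash
python3 - <<'E'
from h import *
A=.239; H=np.array([.550,.0068,.121])
Rt=R.from_quat(qa(A)).as_matrix()
H2=H+Rt@[0,.0004,-.0021]; print(H2); np.save("H2.npy",H2)
env.movel(tcp(H2+N*.010),velocity=.05)
w=eyes.grab_frame("wrist"); crop(w,"iw2",220,150,420,330,4)
f0=monitor.sense()["contact_force"]
g=env.movel(tcp(H2-N*.010),velocity=.03,guard=8)
m=monitor.sense(); print(g,m["clock"],m["contact_force"]-f0, "depth",-(m["position"]-N*TIPX-H2)@N*1e3, Rt.T@(m["position"]-N*TIPX-H2)*1e3)
w=eyes.grab_frame("wrist"); crop(w,"iw3",220,150,420,330,4)
E
```

```text
[0.5483 0.0077 0.12  ]
False 17.35 [0.3823 0.9329 2.5056] depth 9.953833389346826 [9.9538 0.0284 0.0504]
```

View pics/iw2.png

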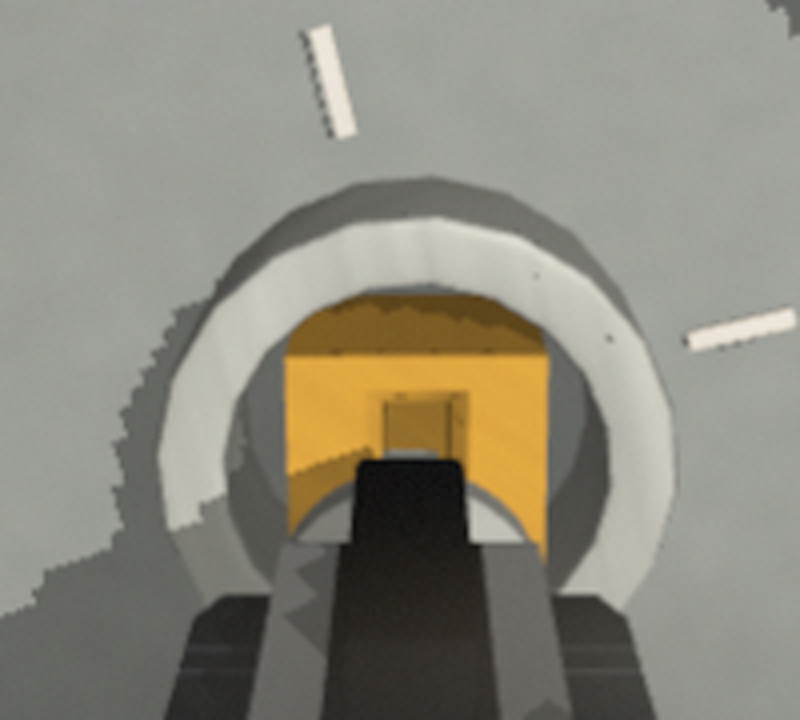

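View pics/iw3.png

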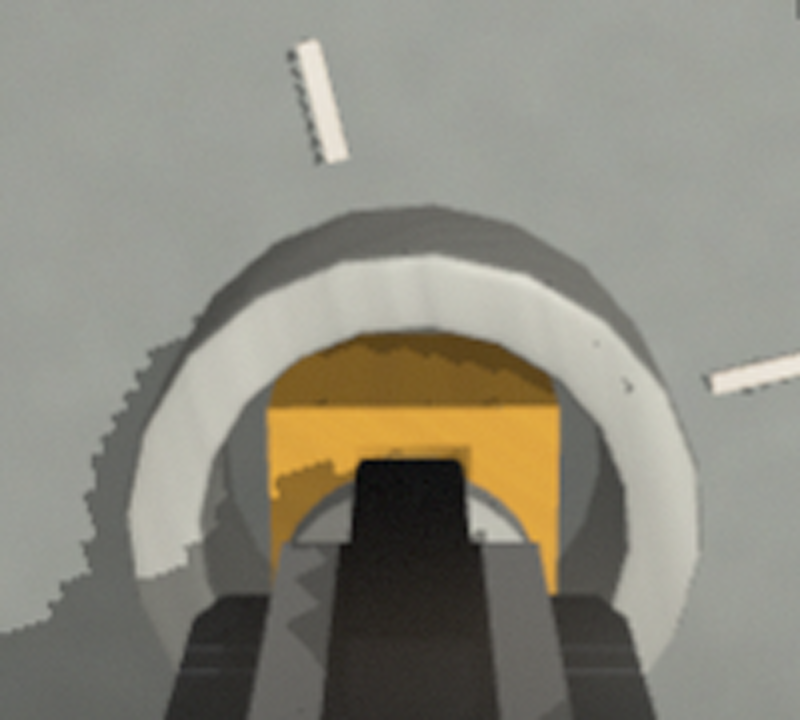

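The barrel centre (414) and blade (411) line up, and the blade has entered with only about 2.5 N. I'll push it home.

```bash
python3 - <<'E'
from h import *
A=.239; H2=np.load("H2.npy"); Rt=R.from_quat(qa(A)).as_matrix()
f0=monitor.sense()["contact_force"]
g=env.movel(tcp(H2-N*.030),velocity=.03,guard=22)
env.hold(.2)
m=monitor.sense(); print(g,m["clock"],m["finger_gap"],Rt.T@(m["contact_force"]-f0), Rt.T@(m["position"]-N*TIPX-H2)*1e3)
w=eyes.grab_frame("wrist"); crop(w,"iw4",220,150,420,330,4)
s=eyes.grab_frame("scene"); crop(s,"is4",270,190,400,290,6)
E
```

```text
True 18.1 0.10651635808407466 [-13.9729  -0.5834  -2.2837] [23.3505  0.065   0.1639]
```

View pics/iw4.png

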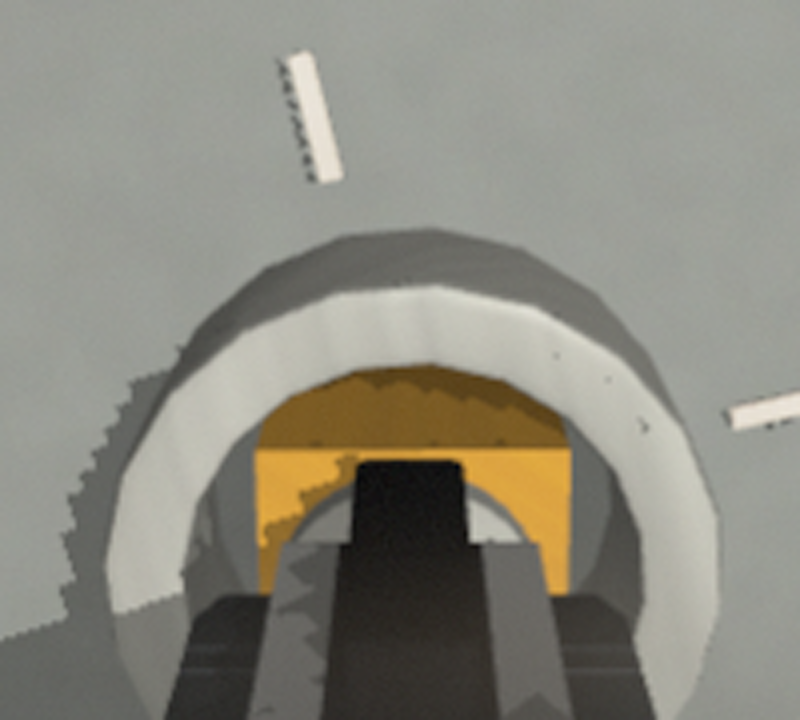

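View pics/is4.png

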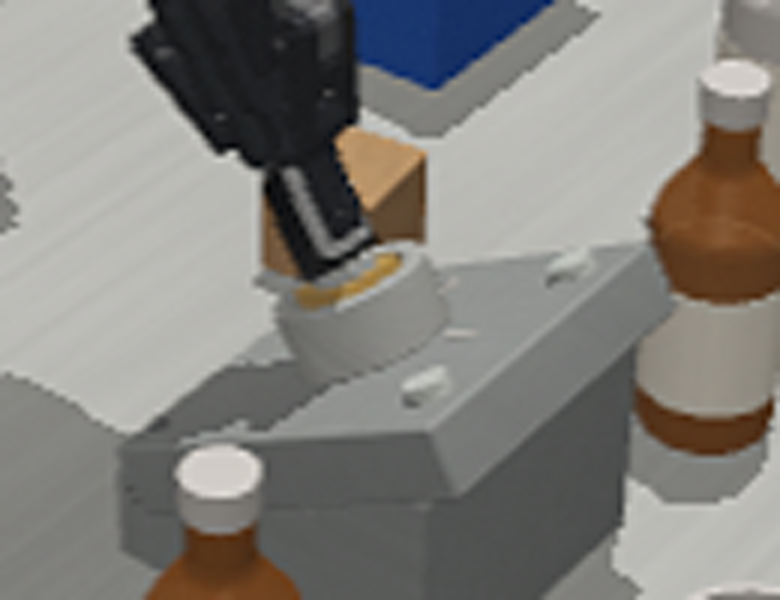

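```bash
python3 - <<'E'
from h import *
H2=np.load("H2.npy")
m=monitor.sense(); j0=m["joints"].copy(); save(j0,"j0"); t0=m["ft_torque"]; f0=m["contact_force"]
d=-N
print("j",j0, "t",t0@d,m["contact_force"])
for da in (.15,.5,.85,1.0,1.05,1.1,1.14,1.18,1.22,1.26,1.30):
    j=j0.copy(); j[5]+=da; env.set_joints(j); 
    m=monitor.sense(); Rt=R.from_quat(m["ee_rot"]).as_matrix()
    tx=m["ft_torque"]@d
    print(da,"act",round(m["joints"][5]-j0[5],3),"clk",round(m["clock"],2),"torque",round(tx,3),round(np.linalg.norm(m["ft_torque"]),2),"F",m["contact_force"],"gap",round(m["finger_gap"],3),"dp",(m["position"]-N*TIPX-H2)@-N*1e3)
    if abs(tx)>.5 or np.linalg.norm(m["contact_force"])>60: break
E
```

```text
j [-0.2714  0.2504  1.9828  0.3529  0.4261 -0.3374] t 0.06410743878858052 [-7.7697 -1.2392 10.2318]
0.15 act 0.148 clk 18.47 torque 0.011 0.4 F [-3.9551 -0.4535  6.9354] gap 0.106 dp 23.309507354621537
0.5 act 0.497 clk 18.89 torque 0.022 0.27 F [-3.8046 -1.0372  5.7253] gap 0.109 dp 23.298441567777722
0.85 act 0.847 clk 19.32 torque -0.016 0.36 F [-2.4431 -1.7258  5.9726] gap 0.11 dp 23.302981452689263
1.0 act 0.998 clk 19.58 torque 0.02 0.3 F [-3.5145 -1.1603  6.2368] gap 0.11 dp 23.28940722390311
1.05 act 1.047 clk 19.83 torque -0.023 0.41 F [-3.694  -1.8035  5.005 ] gap 0.105 dp 23.291278990786672
1.1 act 1.097 clk 20.08 torque 0.026 0.37 F [-3.53   -2.0106  5.9848] gap 0.109 dp 23.296574212067352
1.14 act 1.137 clk 20.33 torque 0.055 0.39 F [-3.6829 -1.3751  6.0008] gap 0.106 dp 23.28814629299241
1.18 act 1.177 clk 20.58 torque 0.012 0.41 F [-2.8163 -1.8627  4.7798] gap 0.11 dp 23.276207895738654
1.22 act 1.217 clk 20.83 torque -0.02 0.44 F [-3.0716 -1.9674  5.1792] gap 0.11 dp 23.300040157368702
1.26 act 1.257 clk 21.08 torque 0.019 0.45 F [-3.0404 -1.9532  5.2394] gap 0.104 dp 23.308635572689138
1.3 act 1.297 clk 21.33 torque -0.024 0.48 F [-3.1507 -1.9566  5.8119] gap 0.111 dp 23.29377037368678
```

```bash
python3 - <<'E'
from h import *
w=eyes.grab_frame("wrist"); crop(w,"iw5",180,120,460,330,2.85)
s=eyes.grab_frame("scene"); crop(s,"is5",270,170,400,290,5)
E
```

```text
(no output)
```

View pics/iw5.png

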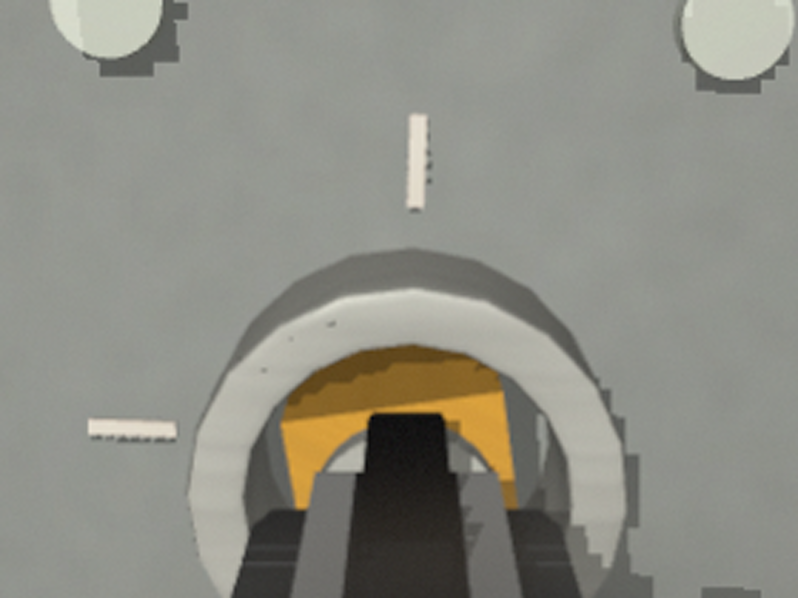

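View pics/is5.png

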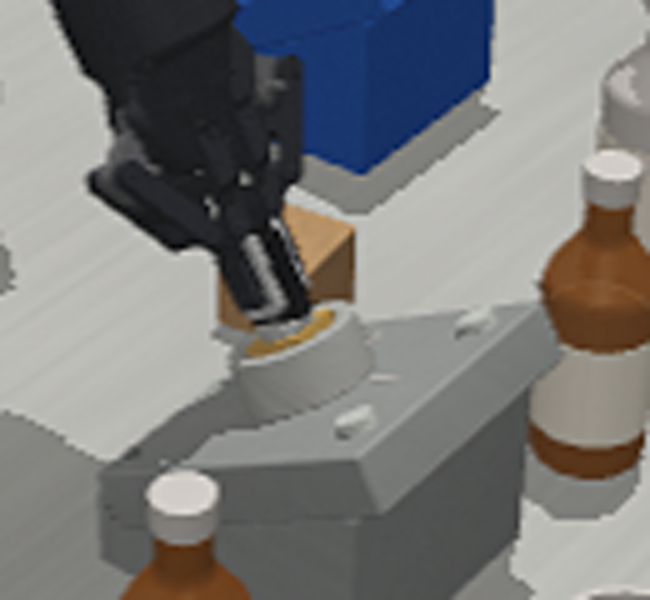

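```bash
python3 - <<'E'
from h import *
d=-N; j0=load("j0")
for da in (1.33,1.36,1.39,1.42,1.45,1.48,1.51):
    j=j0.copy(); j[5]+=da; env.set_joints(j); env.hold(.1)
    m=monitor.sense(); tx=m["ft_torque"]@d
    print(da,"act",round(m["joints"][5]-j0[5],3),"clk",round(m["clock"],2),"torque",round(tx,3),"j6eff",round(m["joint_efforts"][5],3),"F",m["contact_force"],"gap",round(m["finger_gap"],3))
    if abs(tx)>.35: break
w=eyes.grab_frame("wrist"); crop(w,"iw6",180,120,460,330,2.85)
E
```

```text
1.33 act 1.327 clk 21.78 torque -0.031 j6eff 0.075 F [-2.8805 -2.5274  6.1215] gap 0.105
1.36 act 1.357 clk 22.13 torque -0.255 j6eff 0.23 F [-3.4142 -2.3055  5.7381] gap 0.11
1.39 act 1.386 clk 22.48 torque -0.399 j6eff 0.401 F [-3.3417 -2.1612  5.7458] gap 0.105
```

View pics/iw6.png

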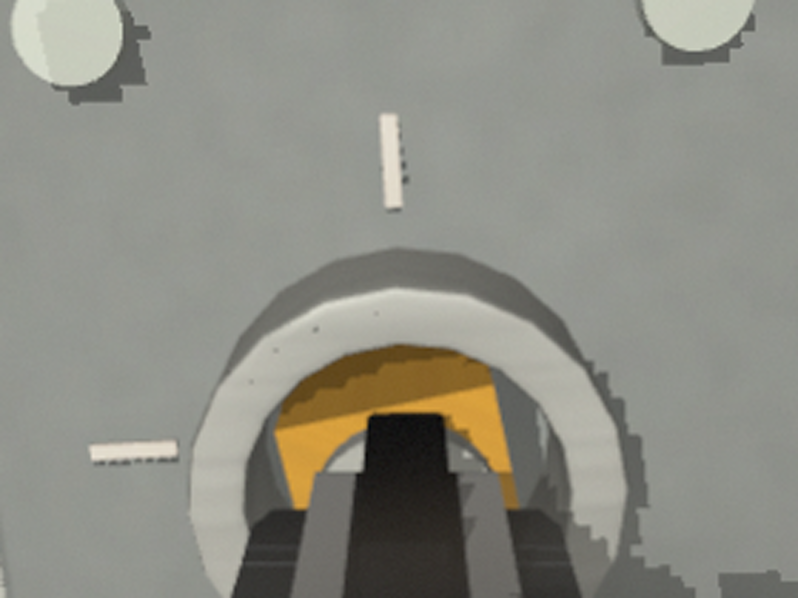

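```bash
python3 - <<'E'
from h import *
d=-N; j0=load("j0")
j=j0.copy(); j[5]+=1.345; env.set_joints(j); env.hold(.1)
m=monitor.sense(); print("torque",m["ft_torque"]@d,m["contact_force"])
env.release(); env.hold(.1)
m=monitor.sense(); p=m["position"]; print(m["clock"],m["contact_force"])
env.movel(p+N*.07,velocity=.12); env.hold(.2)
m=monitor.sense(); print(m["clock"],m["contact_force"],m["position"])
w=eyes.grab_frame("wrist"); crop(w,"iw7",160,120,480,360,2.5); save(w,"w7")
s=eyes.grab_frame("scene"); crop(s,"is7",270,170,400,290,5)
E
```

```text
torque -0.19319212909617164 [-4.8162 -3.7058  5.6647]
23.7083 [-0.5605 -0.0389 -0.4276]
24.6417 [-0.754  -0.0409  0.1193] [0.5265 0.0073 0.1572]
```

View pics/iw7.png

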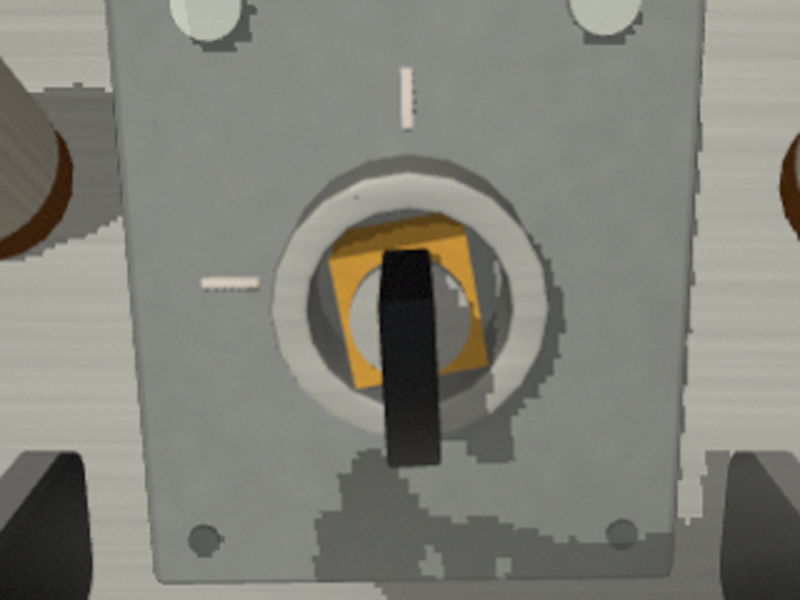

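View pics/is7.png

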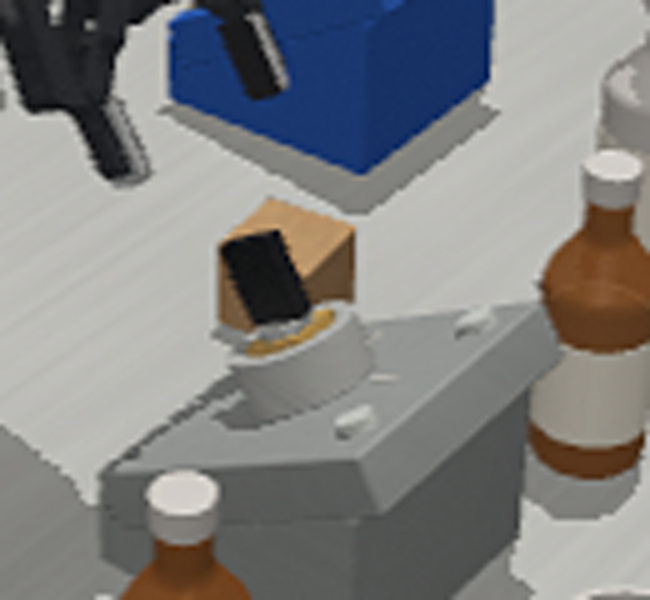

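```bash
sed -i 's/^pw=run/if 0: pw=run/; ' fit.py; python3 - <<'E'
src=open('fit.py').read().split("pw=run")[0].rsplit("\n",1)[0]+"\n"+"# console"+open('fit.py').read().split("# console")[1].split("Q=[(wh")[0]
exec(src)
w=load("w7")
# seen corners: order in barrel frame unknown by quarter turns; clockwise by ~1.4
u=C([[330,260],[465,236],[488,365],[356,389]],2.5,160,120)
# image left-> +y ; up -> +x.  corners local after turn ~1.4: use L order found by trying
import itertools
base=[(1,-15,15,30),(1,15,15,30),(1,15,-15,30),(1,-15,-15,30)]
for k in range(4):
    L=base[k:]+base[:k]
    r=least_squares(lambda p:(proj(w,conpts([p[0],p[1],.018,p[2]],L))-u).ravel(),[.564,.0076,1.4])
    print(k,r.x,r.cost)
# tick mark directions for yaw check
E
```

```text
0 [0.5632 0.0076 1.4006] 0.18561021771141784
1 [ 0.5632  0.0076 -0.1702] 0.18561021771142394
2 [ 0.5632  0.0076 -1.741 ] 0.18561021771143432
3 [0.5632 0.0076 2.9714] 0.18561021771144154
```

The key is home: collar on the barrel, barrel corners fitted at 1.40 rad, which is the end stop. Next the nozzle.

```bash
python3 - <<'E'
from h import *
p=np.array([.5715,.2913,0])
q0=None
for ang in np.arange(-90,91,30):
    a=np.radians(ang); q=fr([0,0,-1],[np.cos(a),np.sin(a),0]).as_quat()
    print(ang,kinematics.ik(p+[0,0,.22],q),kinematics.ik(p+[0,0,.13],q))
E
```

```text
-90 [ 0.2891  0.5668  1.0523 -0.      1.5225  1.8599] [ 0.2891  0.6199  1.1983 -0.      1.3234  1.8599]
-60 [ 0.2891  0.5668  1.0523 -0.      1.5225  1.3363] [ 0.2891  0.6199  1.1983 -0.      1.3234  1.3363]
-30 [ 0.2891  0.5668  1.0523 -0.      1.5225  0.8127] [ 0.2891  0.6199  1.1983 -0.      1.3234  0.8127]
0 [ 0.2891  0.5668  1.0523 -0.      1.5225  0.2891] [ 0.2891  0.6199  1.1983 -0.      1.3234  0.2891]
30 [ 0.2891  0.5668  1.0523 -0.      1.5225 -0.2345] [ 0.2891  0.6199  1.1983 -0.      1.3234 -0.2345]
60 [ 0.2891  0.5668  1.0523 -0.      1.5225 -0.7581] [ 0.2891  0.6199  1.1983 -0.      1.3234 -0.7581]
90 [ 0.2891  0.5668  1.0523 -0.      1.5225 -1.2817] [ 0.2891  0.6199  1.1983 -0.      1.3234 -1.2817]
```

```bash
python3 - <<'E'
from h import *
p=np.array([.5715,.2913,0]); q=fr([0,0,-1],[1,0,0]).as_quat()
env.movel(monitor.sense()["position"]+N*.10,velocity=.25)
env.close_gripper(60)
env.reach(p+[0,0,.20],q); env.hold(.3)
m=monitor.sense(); print(m["clock"],m["position"],m["contact_force"]); save(m,"mn")
w=eyes.grab_frame("wrist"); cv2.imwrite("pics/wn.png",w["frame"][:,:,::-1]); save(w,"wn")
s=eyes.grab_frame("scene"); crop(s,"sn",330,100,480,250,4); save(s,"sn")
print(proj(s,[p+[0,0,.19],p+[0,0,.238]]),proj(w,[p+[0,0,.19],p+[0,0,.238]]))
E
```

```text
27.55 [0.5717 0.2906 0.2006] [-0.0424  0.0857 -0.1625]
[[406.8391 164.9362]
 [408.7741 147.3673]] [[321.8577 264.0289]
 [321.8628 306.553 ]]
```

View pics/wn.png

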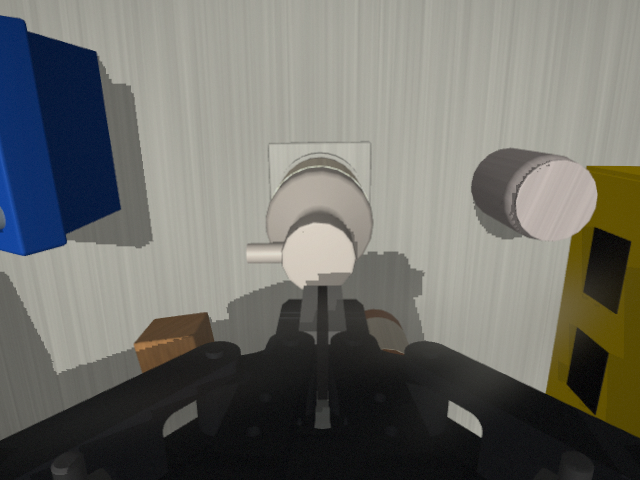

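View pics/sn.png

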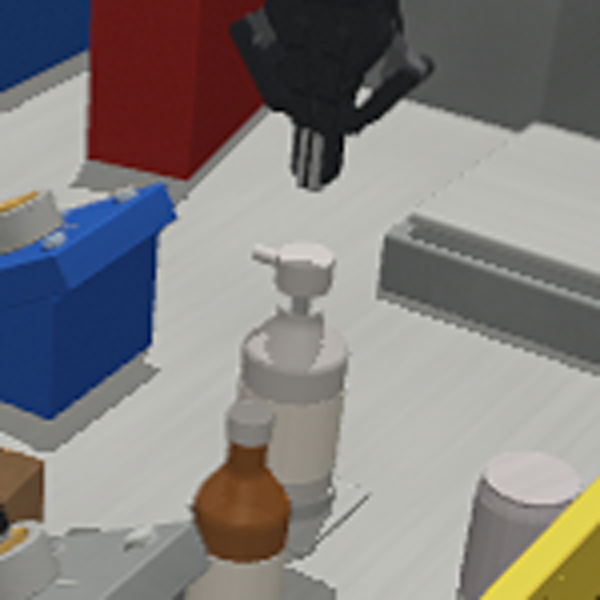

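```bash
python3 - <<'E'
from h import *
p=np.array([.571,.294,0])
env.movel(p+[0,0,.165],velocity=.1); env.hold(.2)
f0=monitor.sense()["contact_force"]
prev=False
for z in np.arange(.157,.127,-.002):
    g=env.movel(p+[0,0,z],velocity=.03,guard=14); m=monitor.sense()
    f=m["contact_force"]-f0; print(round(z,4),g,round(m["position"][2],4),f,round(m["clock"],2))
    if g or f[2]>13: break
env.hold(.3); m=monitor.sense(); print(m["contact_force"]-f0,m["position"])
s=eyes.grab_frame("scene"); crop(s,"sp",330,100,480,250,4)
w=eyes.grab_frame("wrist"); cv2.imwrite("pics/wp.png",w["frame"][:,:,::-1])
E
```

```text
0.157 False 0.1568 [0.269  0.1106 0.3696] 28.77
0.155 False 0.1549 [ 0.113  -0.0157  0.692 ] 29.02
0.153 False 0.1528 [-0.1531 -0.4823  1.2968] 29.27
0.151 False 0.1512 [0.8567 0.4828 2.3607] 29.52
0.149 False 0.1492 [0.9076 0.0727 3.7486] 29.77
0.147 False 0.1471 [1.2172 0.619  4.8486] 30.02
0.145 False 0.1451 [0.6873 0.5438 5.3359] 30.27
0.143 False 0.1432 [0.4789 0.6693 5.7419] 30.52
0.141 False 0.142 [-0.7707  0.2011  9.4769] 30.77
0.139 False 0.1418 [-4.0283 -2.526  19.3335] 31.02
[-3.7456 -3.1104 18.8948] [0.5714 0.2941 0.1417]
```

View pics/sp.png

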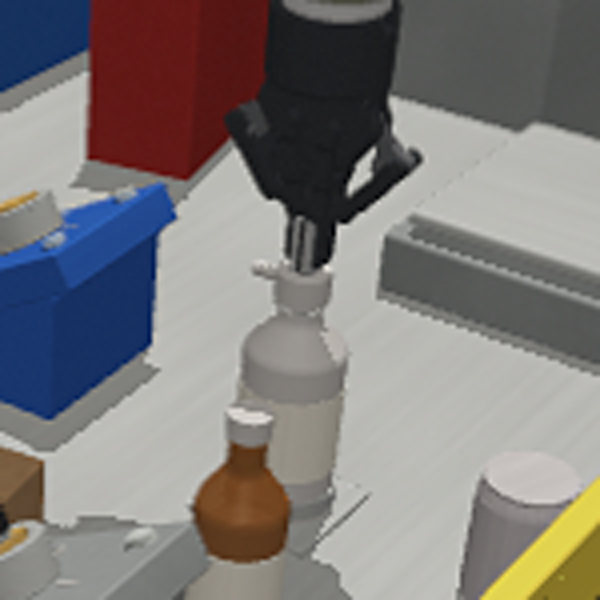

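View pics/wp.png

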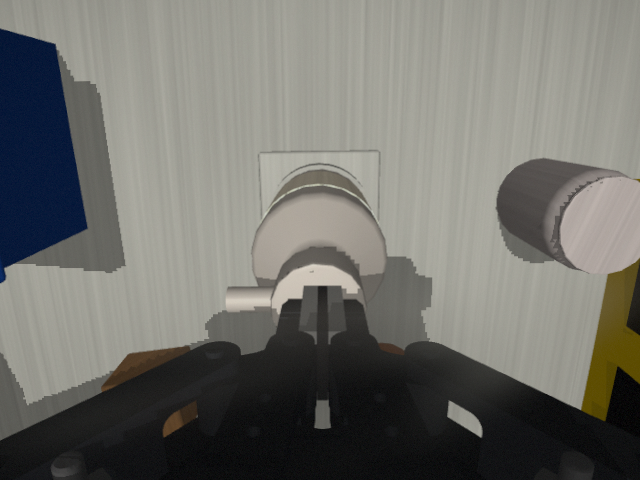

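Fully down: the force followed the spring to about 6 N, then hit a hard stop at 10 mm of travel. Lifting away and checking everything.

```bash
python3 - <<'E'
from h import *
m=monitor.sense(); p=m["position"]
env.movel([p[0],p[1],.20],velocity=.1)
env.movel([.45,.29,.30],velocity=.2)
j=monitor.sense()["joints"]; j[0]=.9; env.set_joints(j)
env.hold(.5)
m=monitor.sense(); print(m["clock"],m["contact_force"],m["qvel"])
s=eyes.grab_frame("scene"); t=eyes.grab_frame("top"); save(s,"s9"); save(t,"t9")
cv2.imwrite("pics/s9.png",s["frame"][:,:,::-1]); crop(t,"t9",150,130,470,310,2.5); crop(s,"s9c",270,130,470,280,4)
s0=load("s0"); d=cv2.absdiff(s["frame"],s0["frame"]).max(2); cv2.imwrite("pics/d9.png",d)
E
```

```text
34.725 [-0.3654  0.1547 -0.017 ] [ 0.003  -0.0014  0.0005 -0.0003  0.0013  0.0006]
```

View pics/s9.png

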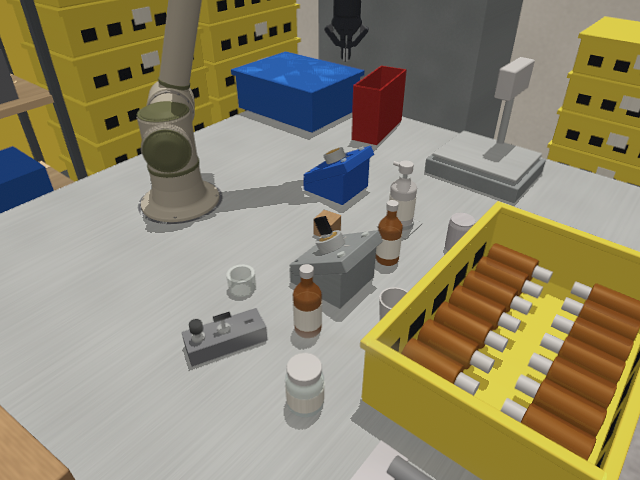

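View pics/t9.png

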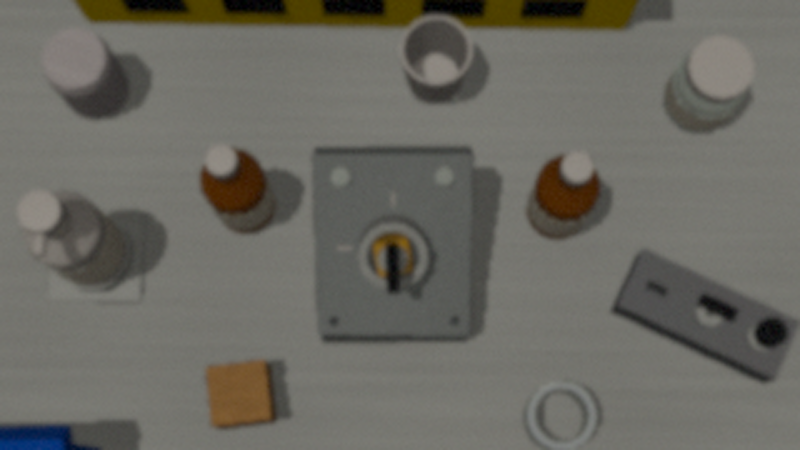

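View pics/s9c.png

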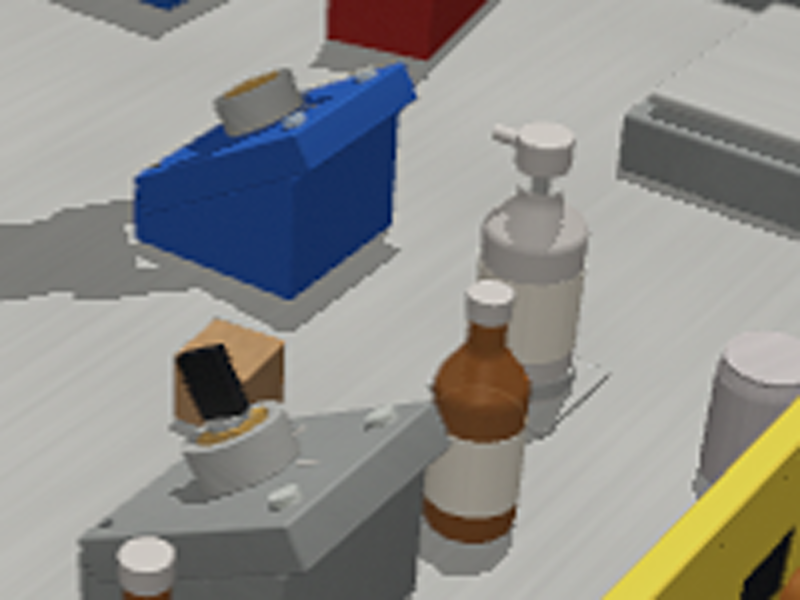

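The final views show the key seated and turned (scene 322,226; top 307,236). The nozzle cap is back up (scene 406,165, the same as at the start). The bystanders and the other two keys are at their original pixels. Handing in.

```bash
python3 -c "
from bench import job,monitor
print(job.hand_in()); print(monitor.sense()['clock'])"
```

```text
the job is handed in; nothing more can be done
None
the job is handed in; nothing more can be done
```

The job is done and handed in at about 35 s of the 64 s allowed. The paddle key is fully home in the grey console's switch and turned to the end stop. The nozzle was then pressed right down and sprang back up.

- **Key home:** it stopped against a firm contact at 23.3 mm measured depth, against 24 mm nominal. That gap is within the camera calibration error, and the collar is seen resting on the barrel.
- **Turn:** the torque rose sharply at the end stop, and a fit of the barrel's corners gave 1.40 rad after release.
- **Nozzle:** the force followed the spring to about 6 N, then hit a hard stop at 10 mm of travel (about 19 N). The last picture shows the cap up again.
- **Surroundings:** the other two keys and all the goods appear at their original pixels, and the arm is clear of everything.

Three checks disagreed along the way:
- **First grasp:** it closed on nothing. The real fingertips end about 38 mm short of the reported TCP, which both the scene and wrist views confirmed. I allowed for this afterwards.
- **Keyhole position:** the top and wrist cameras differed by about 3 mm. I aligned by the wrist view, comparing blade and barrel directly, and the key went in with about 2.5 N.
- **Nozzle position:** the wrist view put the cap about 4 mm from the top camera's estimate. I pressed between the two, well inside the 18 mm cap radius.

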